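# Click the toy pedal bin shut

## Robot

A 6-joint arm with a two-finger parallel gripper is mounted at the origin on the work surface. World frame = base frame: x ahead of the robot, y to its left, z up, the work surface at z = 0. Lengths are in m, angles in rad, forces in N, time in s.
With the tool pointing down it reaches from about 0.3 to 0.775 m from the base axis. Payload 14.6 kg.
Tool frame: the origin (TCP) lies midway between the tips of the shut fingers; the grasp point (between the pads) lies 19 mm behind it (env.grip_depth is the distance from the TCP to the grasp point, in m); z points along the fingers, y is the line along which they close (so a half turn about z gives the same grasp; the last joint's range is limited). The gripper opens to 94 mm and grips with 3 to 60 N. Pads are 16 mm wide; open, the fingers measure 119 mm over their backs; the gripper's body (75 mm by 177 mm) begins 78 mm behind the grasp point.
Start: joints at [1.112, 0.3, 1.521, -0, 1.321, -0.067], TCP at [0.21, 0.508, 0.205] pointing down, gripper open.
Joint ranges: [-3.03, 3.03], [-0.79, 2.21], [0.23, 2.52], [-1.04, 4.18], [0, 3.07], [-2.55, 2.55]. Speed limits (rad/s): [2.22, 2.22, 2.57, 3.14, 3.14, 3.14].

## Interface

Orientations are given as a unit quaternion [x, y, z, w].
In Python, from station import state, grab_frame, camera_params, env gives the robot as it stands.
- The arm moves only by the tool move_arm, never from a script. Its argument "increments" is a list of rows, each a list of 7 numbers: the shift along the tool's x, y, z each as a share of 0.04 m, from -1 to 1, then the turn, a rotation vector about the tool's x, y, z each as a share of 6 degrees, from -1 to 1, then the closure, from -1 (fully open) to 1 (shut). In form: [[dx, dy, dz, rx, ry, rz, hand], ...]. A call has exactly 5 rows; each row shifts and turns the commanded pose from where the row before left it, along the tool's axes as they then stand; what a row does not reach is not made up. A row lasts 1/12 s, in which the tool goes at most 41.7 mm and 7.16 degrees, less where a joint would pass 70% of its speed; a pose out of reach is approached as far as the arm can. A call with a number of a shift or a turn outside -1 to 1 is refused whole. A call with a gripper value outside its range is refused whole. The fingers move at their own pace and stop on an object; "grip_force" is the grip in N (left out, the last holds). Time passes only in rows, so rows that do not move let the fingers close, or fill a call up. It gives the time, the measured TCP pose, the force, the opening and the grip force at its end, in the units of the state.
- state(): the state, without advancing time (a new reading comes with each control period).
- grab_frame(name): name is "scene" or "top" or "wrist"; returns the picture (400x640x3 uint8, red, green, blue); there is no depth.
- camera_params(name): a dict with "intrinsics" (3x3 intrinsics, pixels), "extrinsics" (4x4, takes a point from camera to world coordinates). Camera axes: x right, y up, looking along -z (the intrinsics and any distortion apply to the point x, -y, -z); pixel columns grow to the right and rows downward; lengths in m; the calibration is good to about 2 mm. The wrist camera is an equidistant fisheye: a pixel r from the principal point sees the ray r / f radians off the axis. A picture is of the moment at which its call begins: read the wrist's pose just before it. camera_params takes no time and is no camera call; for the wrist camera it gives the pose at the moment of the call.
- env.close_job(): hands the job in; it is judged then, once.
The state is a dict: "t": time; "joints": joint angles; "joint_vel": joint speeds; "tau": joint torques, N m; "tool_pos": TCP position; "tcp_rot": TCP orientation; "wrist_force": force on the tool from outside, world axes, zero at the start; "ft_torque": the same for the moment, N m; "opening": finger opening in m; "gripper_force": force on a finger pad.
Only numpy, scipy, OpenCV 4.12 (cv2) and the standard library are available. Lean on these libraries where they do the work, as an engineer would, in place of code of your own. Each camera call takes 0.05 s, during which the arm holds its last target. There are 200 camera calls.

## Task

Push the flip-top lid of the red toy pedal bin down against its soft rim seal until the catch at its front clicks over it and it stays fully shut by itself. The blue bin is to stay open: leave its lid just as it stands.

Things in the scene. Friction and masses are not known exactly. Their poses are not given: they have to be found in the camera images.
- red_lid (a joint): Hinge of the red toy bin's lid: 0 = shut, grows as it opens upward, stays where left. The lid rides on the sprung catch from 0.18 rad and squeezes the seal from 0.07; pushed down 80 to 90 mm from the hinge this takes up to about 15 N. Under 0.007 the catch snaps over it; hard stop at -0.02. Latched it rests near 0.01; let go unlatched, the seal lifts it to above 0.03.
- red_hinge (a point): Middle of the red lid's hinge axis, at the back of the red bin (square tub 110 x 110 x 140 mm, fixed to the table), 146 mm above the table. z up, y along the hinge axis, x from the bin's front to its back: the shut lid reaches 115 mm along -x. A black pedal and a white sprung catch, 30 mm wide, mark the bin's front.
- red_lid_edge (a point): Middle of the red lid's front edge, on its top face; moves with the lid: a flat plate 8 mm thick, 116 mm wide, its underside in the plane of the hinge axis, with a thin white panel on top. The catch's nose overhangs the shut lid's edge by 5 mm and rises 17 mm above its top: push the white panel, at least 20 mm behind the edge.
- blue_lid_edge (a point): Middle of the front edge of the blue bin's lid, on its top face, 115 mm from its hinge; moves with the lid. The blue bin is the red one's twin in blue, also open, to be left alone.
Not all that is in view belongs to the job. Of the things like the part that bears red_lid, leave any that is turquoise; of the rest the smaller one is meant.

How it is judged:
At the end, for the whole second after the job is handed in: The red lid is held shut by its catch with nothing pressing on it (less than 0.02 rad open, at rest), and the blue lid's front edge is within 15 mm of where it was (value of joint red_lid below 0.02 rad and velocity of joint red_lid between -0.05 and 0.05 rad/s and distance of blue_lid_edge from where it was at the start of the episode below 0.015 m); the robot touches nothing.
It fails at once if the blue bin's lid is moved (its front edge by more than 15 mm) (distance of blue_lid_edge from where it was at the start of the episode above 0.015 m).
It also fails if it takes over 29 s, if anything falls off the work surface, if the arm or the gripper's body presses on something with over 40 N, if the wrist force passes 120 N, or if a joint passes its speed limit or range.

## Working session

There is one attempt and no reset: what is moved stays moved. The work goes in short steps, Python scripts to look and compute and a tool call to move; the robot and the scene stay as the last step left them, time stands still between calls to the robot, and variables do not carry over. Pictures are saved under pics/ and viewed, at most 10 in all, crops included, and the job is handed in when it is done.

Besides the shell and the picture viewer there is one more tool, called after "Call:" as name([rows], argument=value, ...), one row to a line, values as JSON. move_arm: Moves the arm, as the interface text tells. Shift numbers are shares of 0.04 m and turn numbers shares of 6 degrees, none past 1 either way. Its arguments: {"type":"object","properties":{"increments":{"type":"array"},"grip_force":{"type":"number"}},"required":["increments"]}

```bash
mkdir -p pics; ls; python3 - <<'E'
from station import *
import cv2,numpy as np
for n in("scene","top"):
    f=grab_frame(n); cv2.imwrite(f"pics/{n}0.png",f[:,:,::-1])
    p=camera_params(n); print(n,p["intrinsics"],p["extrinsics"],[k for k in p])
print(state())
E
```

```text
pics
scene [[363.10039548   0.         316.87081914]
 [  0.         363.10039548 198.17578553]
 [  0.           0.           1.        ]] [[ 0.88972905  0.43345514 -0.14317421  0.37363233]
 [-0.45640743  0.83875406 -0.29695771 -0.25473679]
 [-0.0086299   0.32955767  0.944096    0.90633172]
 [ 0.          0.          0.          1.        ]] ['intrinsics', 'extrinsics']
top [[442.19658036   0.         327.63310322]
 [  0.         442.19658036 203.95172468]
 [  0.           0.           1.        ]] [[-0.00339301  0.98941464 -0.14507639  0.36267452]
 [-0.99969577 -0.00690047 -0.02368025 -0.02277383]
 [-0.02443068  0.14495191  0.98913704  0.89360358]
 [ 0.          0.          0.          1.        ]] ['intrinsics', 'extrinsics']
{'t': 0.1, 'joints': array([ 1.11239128e+00,  3.00400117e-01,  1.52155029e+00,  8.66150268e-06,
        1.32070422e+00, -6.65908144e-02]), 'joint_vel': array([-0.00082271, -0.00151839, -0.00134701,  0.00025982, -0.00043963,
        0.00189177]), 'tau': array([ 5.97477924e-05, -5.32649159e+01, -3.53278649e+01,  7.08675664e-02,
        2.35582731e-02, -9.02767397e-05]), 'tool_pos': array([0.20991122, 0.50809672, 0.20493829]), 'tcp_rot': array([ 1.94657403e-01,  9.80871150e-01, -5.11708767e-04, -1.41839400e-04]), 'wrist_force': array([ 0.48456749,  0.10290549, -0.5973556 ]), 'ft_torque': array([ 0.00605333, -0.03080782, -0.01180586]), 'gripper_force': 0.0, 'opening': 0.09396005047741483}
```

View pics/scene0.png

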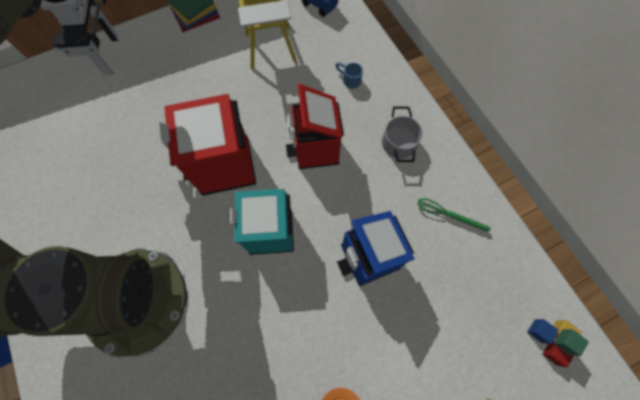

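View pics/top0.png

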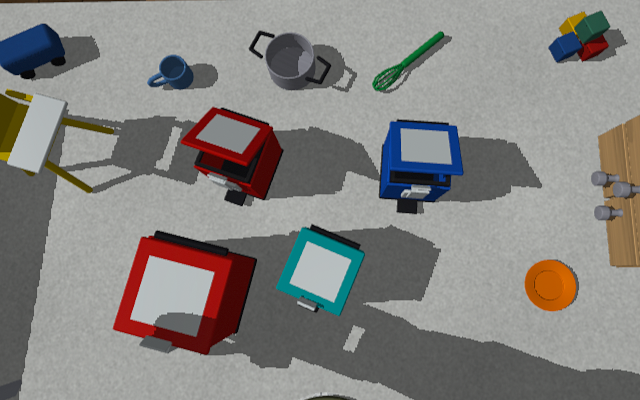

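The scene shows four bins. In the top view they are the small red one, open, at (232,155), a larger shut red one at (180,290), a turquoise one at (320,270) and the blue one at (420,160). Turquoise is excluded, and the smaller red bin fits because its pedal and catch are at (237,197) and (217,180). I'll confirm that in a crop.

```bash
python3 - <<'E'
import cv2,numpy as np
a=cv2.imread("pics/top0.png")[90:220,165:305]; b=cv2.imread("pics/scene0.png")[75:180,270:360]
a=cv2.resize(a,None,fx=3,fy=3,interpolation=cv2.INTER_CUBIC); b=cv2.resize(b,None,fx=4,fy=4,interpolation=cv2.INTER_CUBIC)
c=np.zeros((max(a.shape[0],b.shape[0]),a.shape[1]+b.shape[1],3),np.uint8); c[:a.shape[0],:a.shape[1]]=a; c[:b.shape[0],a.shape[1]:]=b
cv2.imwrite("pics/crop.png",c); print(c.shape)
E
```

```text
(420, 780, 3)
```

View pics/crop.png

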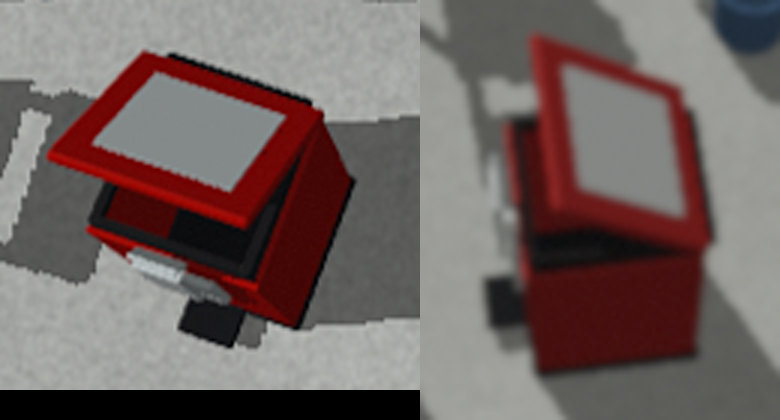

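The crop confirms the small red bin, with its lid open, the pedal below and the white catch in front. I'll triangulate the lid corners from the two views and take the yaw from the tub's base edge.

```bash
cat > h.py <<'E'
from station import *
import numpy as np,cv2
def ray(n,u,v):
    p=camera_params(n);K=p["intrinsics"];E=p["extrinsics"]
    d=np.linalg.solve(K,[u,v,1]);d=E[:3,:3]@(d*[1,-1,-1]);return E[:3,3],d/np.linalg.norm(d)
def tri(a,b):
    A=0;B=0;R=[ray("top",*a),ray("scene",*b)]
    for o,d in R:
        M=np.eye(3)-np.outer(d,d);A=A+M;B=B+M@o
    x=np.linalg.solve(A,B);return x,max(np.linalg.norm((np.eye(3)-np.outer(d,d))@(x-o)) for o,d in R)
def plane(n,p,z):
    o,d=ray(n,*p);return o+d*(z-o[2])/d[2]
T=lambda x,y:(165+x/3-.3,90+y/3-.3)
S=lambda x,y:(270+(x-420)/4-.4,75+y/4-.4)
E
python3 - <<'E'
from h import *
np.set_printoptions(precision=4,suppress=True)
C=dict(bl=((147,53),(682,92)),br=((320,110),(710,242)),fr=((245,220),(555,205)),fl=((50,155),(535,38)),
pbl=((155,72),(680,108)),pbr=((285,115),(685,217)),pfr=((233,190),(575,200)),pfl=((93,148),(563,65)))
P={k:tri(T(*a),S(*b)) for k,(a,b) in C.items()}
for k,v in P.items(): print(k,v)
P={k:v[0] for k,v in P.items()}
n=np.linalg.norm
print("sides",n(P['bl']-P['br']),n(P['fl']-P['fr']),n(P['bl']-P['fl']),n(P['br']-P['fr']))
b=plane("top",T(350,182),0);f=plane("top",T(298,327),0);print("tub right edge",b,f,n(b-f),np.arctan2(*(b-f)[1::-1]))
s1=plane("scene",S(695,352),0);s0=plane("scene",S(540,370),0);print("scene",s1,s0,n(s1-s0),np.arctan2(*(s1-s0)[1::-1]))
E
```

```text
bl (array([0.6486, 0.1979, 0.1435]), np.float64(0.0003361567857853486))
br (array([0.609 , 0.0922, 0.1565]), np.float64(0.0013925269513283631))
fr (array([0.5268, 0.1202, 0.2218]), np.float64(3.1436400715362085e-05))
fl (array([0.5669, 0.2287, 0.2104]), np.float64(0.000570276159329763))
pbl (array([0.6459, 0.1982, 0.1254]), np.float64(0.002739912421943447))
pbr (array([0.6037, 0.1116, 0.1607]), np.float64(0.00031364284133472654))
pfr (array([0.5464, 0.1319, 0.1976]), np.float64(0.0029222573262511443))
pfl (array([0.5726, 0.2068, 0.2074]), np.float64(0.001701225716419565))
sides 0.11358788670004179 0.11615733716387466 0.110024689953729 0.10871798003088635
tub right edge [0.6074 0.0947 0.    ] [0.5056 0.1292 0.    ] 0.10748784532696223 -0.326719638589129
scene [ 0.6103  0.0951 -0.    ] [ 0.5102  0.1318 -0.    ] 0.10665954069859683 -0.3514758000649353
```

The lid sides come out at 110–116 mm, the tub edge at 107 mm and the back corners at about 0.15 m high, all as they should be. The hinge is near (0.629, 0.145, 0.146), the bin yaw is about −0.35 rad and the lid is about 0.6 rad open. The tool's x axis is already within 2–3° of the bin's −x, so it needs no turn. I'll raise the arm first to clear the large bin, close the fingers and then cross.

Call:
move_arm([
  [0,0,-0.8,0,0,0,1],
  [0,0,-0.8,0,0,0,1],
  [0,0,-0.8,0,0,0,1],
  [0,0,-0.8,0,0,0,1],
  [0,0,0,0,0,0,1],
])

```text
t: 0.52
tool_pos: [0.2104, 0.5092, 0.3396]
tcp_rot: [0.195, 0.981, 0.004, 0.001]
wrist_force: [-0.6, -0.5, 0.6]
opening: 0.0641
gripper_force: 0.0
```

Call:
move_arm([
  [-0.82,-0.32,0,0,0,0,1],
  [-0.82,-0.32,0,0,0,0,1],
  [-0.82,-0.32,0,0,0,0,1],
  [-0.82,-0.32,0,0,0,0,1],
  [-0.82,-0.32,0,0,0,0,1],
])

```text
t: 0.93
tool_pos: [0.338, 0.3852, 0.3329]
tcp_rot: [0.194, 0.981, -0.0, -0.0]
wrist_force: [0.1, 1.1, 1.0]
opening: 0.0306
gripper_force: 0.0
```

Call:
move_arm([
  [-0.82,-0.32,0,0,0,0,1],
  [-0.82,-0.32,0,0,0,0,1],
  [-0.82,-0.32,0,0,0,0,1],
  [-0.82,-0.32,0,0,0,0,1],
  [-0.82,-0.32,0,0,0,0,1],
])

```text
t: 1.35
tool_pos: [0.4652, 0.2633, 0.3329]
tcp_rot: [0.195, 0.981, -0.0, -0.0]
wrist_force: [0.7, 1.1, -0.1]
opening: 0.0007
gripper_force: 0.0
```

Call:
move_arm([
  [-0.82,-0.32,0,0,0,0,1],
  [-0.82,-0.32,0,0,0,0,1],
  [-0.82,-0.32,0,0,0,0,1],
  [-0.82,-0.32,0,0,0,0,1],
  [0,0,0,0,0,0,1],
])

```text
t: 1.77
tool_pos: [0.5688, 0.1632, 0.3315]
tcp_rot: [0.197, 0.98, -0.001, -0.001]
wrist_force: [-0.6, -0.7, -1.6]
opening: 0.0004
gripper_force: 0.0
```

Call:
move_arm([
  [0,0,0.6,0,0,0,1],
  [0,0,0.6,0,0,0,1],
  [0,0,0.6,0,0,0,1],
  [0,0,0.6,0,0,0,1],
  [0,0,0,0,0,0,1],
])

```text
t: 2.18
tool_pos: [0.5642, 0.1671, 0.2322]
tcp_rot: [0.195, 0.981, -0.002, -0.004]
wrist_force: [1.2, 0.4, -0.7]
opening: 0.0005
gripper_force: 0.0
```

```bash
python3 - <<'E'
from h import *
s=state();print(s['tool_pos'],s['wrist_force'])
a=grab_frame("scene")[50:200,230:390,::-1];b=grab_frame("wrist")[:,:,::-1]
cv2.imwrite("pics/c2.png",np.hstack([cv2.resize(a,(400,375)),cv2.resize(b,(400,250)) if 0 else cv2.copyMakeBorder(cv2.resize(b,(400,250)),0,125,0,0,0)]))
E
```

```text
[0.56420338 0.16709257 0.23221321] [ 1.18229884  0.44786429 -0.70655206]
```

View pics/c2.png

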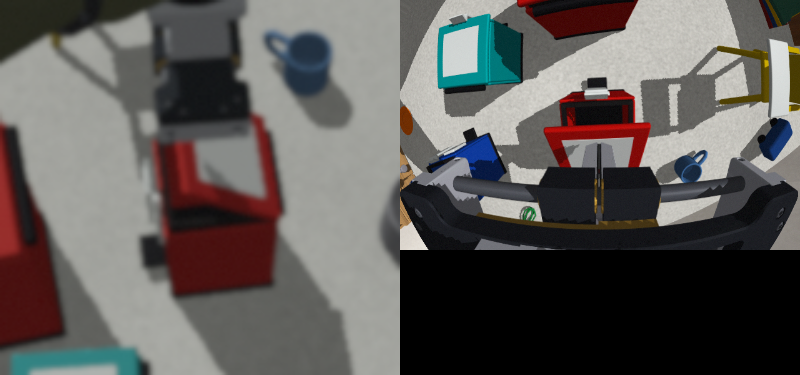

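The tip is centred above the red lid's panel and clear of the catch, with the blue bin well to the side. I'll press down gently while drifting outward along tool +x.

Call:
move_arm([
  [0,0,0.25,0,0,0,1],
  [0,0,0.25,0,0,0,1],
  [0,0,0.25,0,0,0,1],
  [0,0,0.2,0,0,0,1],
  [0,0,0.2,0,0,0,1],
])

```text
t: 2.7
tool_pos: [0.5659, 0.1674, 0.1905]
tcp_rot: [0.195, 0.981, -0.0, -0.0]
wrist_force: [-0.6, -0.7, 0.7]
opening: 0.0002
gripper_force: 0.2
```

Call:
move_arm([
  [0.07,0,0.12,0,0,0,1],
  [0.07,0,0.12,0,0,0,1],
  [0.07,0,0.12,0,0,0,1],
  [0.07,0,0.12,0,0,0,1],
  [0.07,0,0.12,0,0,0,1],
])

```text
t: 3.12
tool_pos: [0.5529, 0.1728, 0.1672]
tcp_rot: [0.195, 0.981, 0.0, 0.0]
wrist_force: [3.7, -1.2, 3.6]
opening: 0.0007
gripper_force: 2.1
```

Contact made, 81 mm from the hinge. Next is straight down in small steps.

Call:
move_arm([
  [0,0,0.06,0,0,0,1],
  [0,0,0.06,0,0,0,1],
  [0,0,0.05,0,0,0,1],
  [0,0,0.05,0,0,0,1],
  [0,0,0.03,0,0,0,1],
])

```text
t: 3.53
tool_pos: [0.553, 0.1729, 0.1576]
tcp_rot: [0.195, 0.981, 0.0, -0.0]
wrist_force: [-4.3, 0.8, 7.5]
opening: 0.0007
gripper_force: 3.7
```

Call:
move_arm([
  [0,0,0.03,0,0,0,1],
  [0,0,0.03,0,0,0,1],
  [0,0,0.0,0,0,0,1],
  [0,0,0.0,0,0,0,1],
  [0,0,0.0,0,0,0,1],
])

```text
t: 3.95
tool_pos: [0.5527, 0.173, 0.1555]
tcp_rot: [0.195, 0.981, 0.0, -0.0]
wrist_force: [-5.5, 1.4, 6.9]
opening: 0.0001
gripper_force: 3.8
```

Call:
move_arm([
  [0,0,0.03,0,0,0,1],
  [0,0,0.03,0,0,0,1],
  [0,0,0.0,0,0,0,1],
  [0,0,0.0,0,0,0,1],
  [0,0,0.0,0,0,0,1],
])

```text
t: 4.37
tool_pos: [0.5527, 0.173, 0.1534]
tcp_rot: [0.195, 0.981, 0.0, -0.0]
wrist_force: [-7.5, 0.9, 10.2]
opening: 0.0002
gripper_force: 5.4
```

Call:
move_arm([
  [0,0,0.03,0,0,0,1],
  [0,0,0.0,0,0,0,1],
  [0,0,0.0,0,0,0,1],
  [0,0,0.0,0,0,0,1],
  [0,0,0.0,0,0,0,1],
])

```text
t: 4.78
tool_pos: [0.5527, 0.1731, 0.1526]
tcp_rot: [0.195, 0.981, 0.0, -0.0]
wrist_force: [-9.2, 1.4, 14.7]
opening: 0.0003
gripper_force: 7.3
```

Call:
move_arm([
  [0,0,0.03,0,0,0,1],
  [0,0,0.0,0,0,0,1],
  [0,0,0.0,0,0,0,1],
  [0,0,0.0,0,0,0,1],
  [0,0,0.0,0,0,0,1],
])

```text
t: 5.2
tool_pos: [0.5527, 0.1731, 0.1523]
tcp_rot: [0.195, 0.981, 0.0, 0.0]
wrist_force: [-13.6, -0.2, 22.3]
opening: 0.0003
gripper_force: 11.2
```

Call:
move_arm([
  [0,0,0.02,0,0,0,1],
  [0,0,0.0,0,0,0,1],
  [0,0,0.0,0,0,0,1],
  [0,0,0.0,0,0,0,1],
  [0,0,0.0,0,0,0,1],
])

```text
t: 5.62
tool_pos: [0.5527, 0.1731, 0.1521]
tcp_rot: [0.195, 0.981, 0.001, 0.0]
wrist_force: [-16.1, 0.0, 26.8]
opening: 0.0005
gripper_force: 13.7
```

The force rises with no further travel at z = 0.152, which is the height of the hard stop. I'll lift straight off and check.

Call:
move_arm([
  [0,0,-0.05,0,0,0,1],
  [0,0,-0.1,0,0,0,1],
  [0,0,-0.4,0,0,0,1],
  [0,0,-0.8,0,0,0,1],
  [0,0,-0.8,0,0,0,1],
])

```text
t: 6.03
tool_pos: [0.5525, 0.1725, 0.2355]
tcp_rot: [0.195, 0.981, -0.001, -0.001]
wrist_force: [0.3, 0.5, 0.9]
opening: 0.0006
gripper_force: 0.0
```

Call:
move_arm([
  [0,0,-0.8,0,0,0,1],
  [0.9,0,0,0,0,0,1],
  [0.9,0,0,0,0,0,1],
  [0.9,0,0,0,0,0,1],
  [0.9,0,0,0,0,0,1],
])

```text
t: 6.45
tool_pos: [0.4184, 0.2278, 0.2671]
tcp_rot: [0.195, 0.981, -0.0, -0.0]
wrist_force: [0.9, 0.9, -0.3]
opening: 0.0008
gripper_force: 0.0
```

```bash
python3 - <<'E'
from h import *
s=state();print(s['t'],s['tool_pos'],s['wrist_force'])
a=grab_frame("scene")[:,:,::-1];b=grab_frame("top")[:,:,::-1]
cv2.imwrite("pics/c3.png",np.hstack([cv2.resize(a[75:180,270:360],(360,420)),cv2.resize(b[90:230,165:305],(420,420))]))
p0=cv2.imread("pics/top0.png");d=np.abs(p0[110:215,375:470].astype(int)-b[110:215,375:470]).max(2);print("blue region changed px",(d>40).sum())
E
```

```text
6.45 [0.41844528 0.22785    0.26713847] [ 0.85598216  0.86815035 -0.32396952]
blue region changed px 703
```

View pics/c3.png

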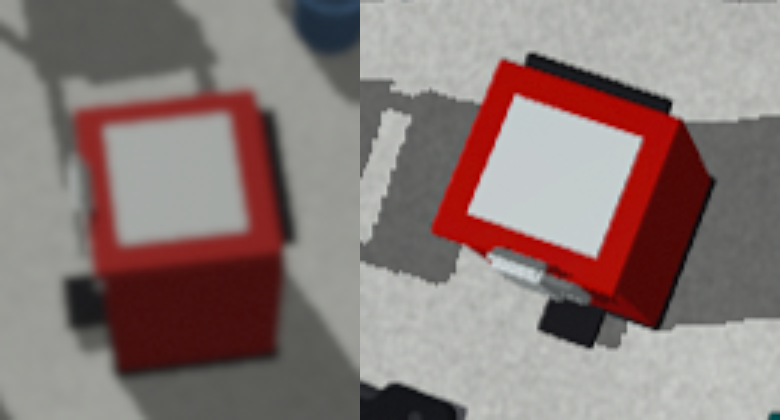

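The lid looks flat with the catch at its edge, and the push passed the snap angle right to the stop. The blue area shows changed pixels, probably shadow, so I'll check the blue lid's outline and compare the red lid's height by triangulating it.

```bash
python3 - <<'E'
from h import *
b=grab_frame("top")[:,:,::-1];p=cv2.imread("pics/top0.png")
for im in(p,b):
    h=cv2.cvtColor(im,cv2.COLOR_BGR2HSV)[100:215,370:475]
    m=cv2.inRange(h,(108,130,30),(125,255,255));ys,xs=np.nonzero(m);print(len(xs),xs.mean(),ys.mean(),xs.min(),xs.max(),ys.min(),ys.max())
cv2.imwrite("pics/c4.png",np.hstack([cv2.resize(i[100:220,365:480],(380,396)) for i in(p,b)]))
T2=lambda x,y:(165+(x-360)/3-.3,90+y/3-.3); S2=lambda x,y:(270+x/4-.4,75+y/4-.4)
print(tri(T2(432,232),S2(75,110)),tri(T2(612,292),S2(95,272)),tri(T2(468,212),S2(118,246)) [1])
E
```

```text
3033 46.818331684800526 61.39564787339268 10 92 21 100
3036 46.82905138339921 61.4766139657444 10 92 21 101
(array([0.53956968, 0.23699087, 0.1471332 ]), np.float64(0.0007259256266204532)) (array([0.50217584, 0.13055321, 0.14987178]), np.float64(0.00010220481785143287)) 0.022489883279311496
```

View pics/c4.png

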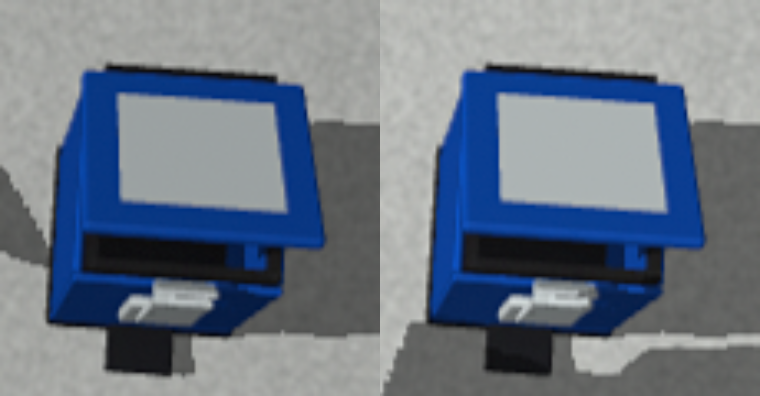

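The blue lid hasn't moved (centroid shift under 0.1 px). The red front edge measures about 0.148 m high, which agrees with shut. Handing in.

```bash
python3 -c "
from station import *
print(env.close_job(), state()['t'])"
```

```text
the job is handed in; nothing more can be done
the job is handed in; nothing more can be done
```

I pushed the red bin's lid down to its hard stop, lifted clear and handed the job in at about 7 s; it looks shut in both views, the latch itself was not tested separately, the blue lid did not move, and no verdict was shown.

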